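# Make up a gift tray: move the partition, then load carton, cake, shaker and jar

## Robot

A 7-joint arm with a two-finger parallel gripper is mounted at the origin on a cart in front of the work surface, level with it; the furniture and walls round the work are solid. World frame = base frame: x ahead of the robot, y to its left, z up, the work surface at z = 0. Lengths are in m, angles in rad, forces in N, time in s.
With the tool pointing down it reaches from about 0.425 to 0.875 m from the base axis. Payload 8.4 kg.
Tool frame: the origin (TCP) lies midway between the tips of the shut fingers; the grasp point (between the pads) lies 19 mm behind it; z points along the fingers, y is the line along which they close (so a half turn about z gives the same grasp; the last joint's range is limited). The gripper opens to 87 mm and grips with 3 to 60 N. Pads are 19 mm wide; open, the fingers measure 117 mm over their backs; the gripper's body (75 mm by 190 mm) begins 51 mm behind the grasp point.
Start: joints at [1.134, 0.333, 0.04, 1.465, -0.013, 1.343, -0.059], TCP at [0.215, -0.613, 0.191] pointing down, gripper open.
Joint ranges: [-2.58, 2.58], [-0.38, 2.09], [-1.3, 1.39], [0.25, 2.4], [-1.5, 4.64], [0.08, 2.09], [-2.65, 2.65]. Speed limits (rad/s): [2.22, 2.22, 2.79, 2.79, 3.14, 3.14, 3.14].

## Interface

Orientations are given as a rotation vector (axis times angle).
In Python, from workcell import telemetry, imaging, ticket gives the robot as it stands. The module is installed in compiled form; this text tells all that it offers.
- The arm moves only by the shell command python3 -m crank 'ROWS'. ROWS is JSON, a list that holds one entry, the list of rows, each a list of 5 numbers: the finger opening in mm, from 0 to 87, then the shift along the tool's x, y, z in mm, then the turn about the tool's z in rad. In form: [[[fingers, x, y, z, yaw], ...]]. A call has 1 to 12 rows; each row shifts and turns the commanded pose from where the row before left it, along the tool's axes as they then stand; what a row does not reach is not made up. A row lasts 1/8 s, in which the tool goes at most 62.5 mm and 10.7 degrees, less where a joint would pass 70% of its speed; a pose out of reach is approached as far as the arm can. A call is refused whole if a number of a shift passes 62.5 or a number of a turn 0.188, either way. A call with a gripper value outside its range is refused whole. The fingers move at their own pace and stop on an object; the grip force is fixed at half the most. Time passes only in rows, so rows that do not move let the fingers close. It gives the time, the measured TCP pose, the force, the opening and the grip force at its end, in the units of the state.
- telemetry.get_state(): the state, without advancing time (a new reading comes with each control period).
- imaging.camera(name): name is "scene" or "side" or "wrist"; returns the picture (384x512x3 uint8, red, green, blue); there is no depth.
- imaging.camera_params(name): a dict with "camera_matrix" (3x3 intrinsics, pixels), "world_to_cam" (4x4, takes a point from world to camera coordinates); the wrist camera has in their place "tool_from_camera" (4x4, takes a point from camera to tool coordinates, whose origin is the TCP and whose axes are the flange's). Camera axes: x right, y down, z forward; pixel columns grow to the right and rows downward; lengths in m; the calibration is good to about 2 mm. A picture is of the moment at which its call begins: read the wrist's pose just before it. camera_params takes no time and is no camera call.
- ticket.job_done(): hands the job in; it is judged then, once.
The state is a dict: "clock": time; "q": joint angles; "dq": joint speeds; "tau": joint torques, N m; "tcp_pos": TCP position; "eef_rot": TCP orientation; "wrist_force": force on the tool from outside, world axes, zero at the start; "ft_torque": the same for the moment, N m; "gripper_width": opening from 0.0 (shut) to 1.0 (fully open); "gripper_force": force on a finger pad.
Only numpy, scipy, OpenCV 4.12 (cv2) and the standard library are available. Lean on these libraries where they do the work, as an engineer would, in place of code of your own. Each camera call takes 0.05 s, during which the arm holds its last target. There are 200 camera calls.

## Task

Make up the wooden gift tray. Its loose partition is still in the front pair of guides: before loading anything, move it, fully home, to the middle pair so that it halves the tray; then lay the cream cake carton lengthwise in the front bay, set the single custard cake centred on top of the carton and lying the same way, and in the back bay stand the sugar shaker in the left half and the spice jar in the right half. Keep the cake level throughout and leave the other things on the worktop where they are.

Things in the scene. Friction and masses are not known exactly. Their poses are not given: they have to be found in the camera images.
- gift_tray: Fixed open tray of pale wood, 196 (x) by 192 (y) mm. Origin: centre of underside; x to its back, y to its left, z up. Walls 8 thick, 34 high; floor 6 thick; inside x +-90, y +-88; a carrying loop on each end wall (|x|<41, y +-92), top z=55. Partition guides at both ends: 3 pairs of 10.5 wide grooves at x=-38 (front), 0 (middle), 38 (back), between 8 mm dowels (y +-82) with domed tops at z=28.
- partition: Loose wooden board, 8 mm thick (x), 170 long (y), 28 high (z), about 60 g. Origin: centre of its underside. It starts upright, home in the tray's front guides (tray x=-38 mm, underside on the tray floor at z=6 mm, top flush with the walls), with 3 mm of play at each end. Lifts straight out. In the middle guides it leaves a front bay of tray x -90 to -4 mm and a back bay of +4 to +90 mm.
- cake_carton: Closed cream cake carton, a block 67 (x) by 139 (y) by 44 mm (z), about 120 g; the only carton near the tray (others are stacked far off at the back and sides). Origin: centre of its underside. Grasp across the 67 mm; in the tray its top 16 mm stand above the walls. The dowels leave it 156 mm lengthwise.
- custard_cake: Single custard cake in an oval ribbed foil cup, 59 (x) by 105 (y) by 28 mm (z), about 85 g, standing on the bare worktop (not one of those on the dark baking sheet). Origin: centre of its underside. Narrows a little towards the foot; grasp across the 59 mm.
- sugar_shaker: Steel sugar shaker with a domed, perforated top, 68 mm across, 106 mm high, about 210 g, upright. Origin: centre of its underside.
- spice_jar: Slim glass spice jar with a round red cap, 45 mm across, 106 mm high, about 110 g, upright, near the tray (others stand far off by the kettle). Origin: centre of its underside.
- ribbon_spool: Bystander: flat cream ribbon spool, about 71 mm across, 22 mm high, on the worktop in front of the tray. Origin: underside, near its centre.
- timer: Bystander: white kitchen timer, 43 by 68 by 64 mm, standing in front of the tray. Origin: centre of its underside.

How it is judged:
On the way, in this order (a step that is already met when the one before it is completed fails the run):
1. the partition is home in the middle guides while the tray is still empty (x of partition in the frame of gift_tray between -0.006 and 0.006 m and y of partition in the frame of gift_tray between -0.008 and 0.008 m and z of partition in the frame of gift_tray between 0.003 and 0.01 m and angle between the y axis of partition and the y axis of gift_tray, either way round below 0.06 rad and angle between partition's own z axis and vertical below 0.15 rad and horizontal distance between each of cake_carton, custard_cake, sugar_shaker, spice_jar and gift_tray above 0.15 m), for 0.2 s.
2. the carton lies in the front bay (x of cake_carton in the frame of gift_tray between -0.062 and -0.032 m and y of cake_carton in the frame of gift_tray between -0.016 and 0.016 m and z of cake_carton in the frame of gift_tray between 0.003 and 0.01 m and angle between the y axis of cake_carton and the y axis of gift_tray, either way round below 0.15 rad and angle between cake_carton's own z axis and vertical below 0.15 rad), for 0.2 s.
3. the cake stands on the carton in the tray (x of custard_cake in the frame of cake_carton between -0.012 and 0.012 m and y of custard_cake in the frame of cake_carton between -0.018 and 0.018 m and z of custard_cake in the frame of cake_carton between 0.04 and 0.049 m and angle between the y axis of custard_cake and the y axis of cake_carton, either way round below 0.2 rad and angle between custard_cake's own z axis and vertical below 0.15 rad), for 0.2 s.
At the end, for the whole second after the job is handed in: Partition home in the middle guides; carton flat in the front bay (15 mm, 0.15 rad of centred and square); cake level on the carton, centred within 12 mm across, 18 mm along, 0.2 rad; in the back bay, upright, shaker 20-70 mm left and jar 18-75 mm right of the middle. All at rest, released (all of step 2 and all of step 3 and x of partition in the frame of gift_tray between -0.006 and 0.006 m and y of partition in the frame of gift_tray between -0.008 and 0.008 m and z of partition in the frame of gift_tray between 0.003 and 0.01 m and x of sugar_shaker in the frame of gift_tray between 0.028 and 0.066 m and y of sugar_shaker in the frame of gift_tray between 0.02 and 0.07 m and z of sugar_shaker in the frame of gift_tray between 0.003 and 0.01 m and x of spice_jar in the frame of gift_tray between 0.02 and 0.074 m and y of spice_jar in the frame of gift_tray between -0.075 and -0.018 m and z of spice_jar in the frame of gift_tray between 0.003 and 0.01 m and angle between the y axis of partition and the y axis of gift_tray, either way round below 0.06 rad and angle between each of partition, sugar_shaker, spice_jar's own z axis and vertical below 0.15 rad and linear speed of each of partition, cake_carton, custard_cake, sugar_shaker, spice_jar below 0.02 m/s); the robot touches nothing.
It fails at once if the custard cake is tipped by more than about 20 degrees (angle between custard_cake's own z axis and vertical above 0.35 rad).
It fails at once if the ribbon spool is pushed more than 20 mm (distance of ribbon_spool from where it was at the start of the episode above 0.02 m).
It fails at once if the timer is pushed more than 20 mm (distance of timer from where it was at the start of the episode above 0.02 m).
It also fails if it takes over 128 s, if anything falls off the work surface, if the arm or the gripper's body presses on something with over 40 N, if the wrist force passes 120 N, or if a joint passes its speed limit or range.

## Working session

There is one attempt and no reset: what is moved stays moved. The work goes in short steps, Python scripts to look and compute and a shell command to move; the robot and the scene stay as the last step left them, time stands still between calls to the robot, and variables do not carry over. Pictures are saved under pics/ and viewed, at most 14 in all, crops included, and the job is handed in when it is done.

```bash
mkdir -p pics
python3 - <<'E'
from workcell import telemetry, imaging
import cv2
print({k:v for k,v in telemetry.get_state().items() if k in('clock','tcp_pos','eef_rot','gripper_width')})
for n in('scene','side','wrist'):
    im=imaging.camera(n); cv2.imwrite(f'pics/{n}0.png',im[:,:,::-1]); print(n,imaging.camera_params(n))
E
```

```text
{'clock': 0.0, 'tcp_pos': array([ 0.21524432, -0.61278695,  0.19047372]), 'eef_rot': array([-3.09533421e+00, -5.27828893e-01,  5.55005576e-04]), 'gripper_width': 0.9990140827662675}
scene {'camera_matrix': array([[444.80299621,   0.        , 258.96200084],
       [  0.        , 444.80299621, 185.99692413],
       [  0.        ,   0.        ,   1.        ]]), 'world_to_cam': array([[-0.84423666, -0.53571269, -0.01662455,  0.43757649],
       [-0.26377133,  0.44228218, -0.85721127,  0.18260334],
       [ 0.4665717 , -0.7193041 , -0.51469648,  1.19063036],
       [ 0.        ,  0.        ,  0.        ,  1.        ]])}
side {'camera_matrix': array([[456.84931906,   0.        , 256.12842357],
       [  0.        , 456.84931906, 194.40399775],
       [  0.        ,   0.        ,   1.        ]]), 'world_to_cam': array([[-0.81235761, -0.58277326,  0.02122349,  0.39613866],
       [-0.33313049,  0.43388138, -0.83712067,  0.20068732],
       [ 0.47864307, -0.68711154, -0.54660638,  0.90629069],
       [ 0.        ,  0.        ,  0.        ,  1.        ]])}
wrist {'camera_matrix': array([[296.30433354,   0.        , 256.45410324],
       [  0.        , 296.30433354, 186.30992609],
       [  0.        ,   0.        ,   1.        ]]), 'tool_from_camera': array([[ 1.49522810e-03, -9.61265318e-01, -2.75620668e-01,
         7.56813906e-02],
       [ 9.99998691e-01,  1.60786923e-03, -1.82725002e-04,
        -1.70027737e-04],
       [ 6.18809199e-04, -2.75620034e-01,  9.61266464e-01,
        -1.94173819e-01],
       [ 0.00000000e+00,  0.00000000e+00,  0.00000000e+00,
         1.00000000e+00]])}
```

View pics/scene0.png

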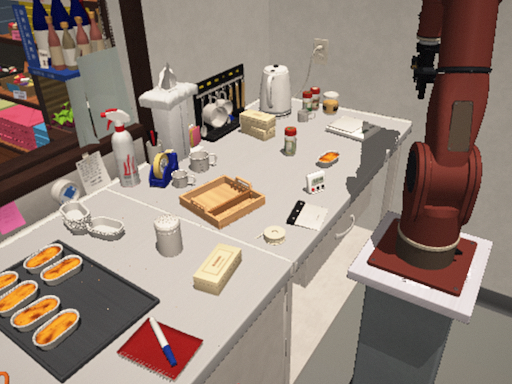

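View pics/side0.png

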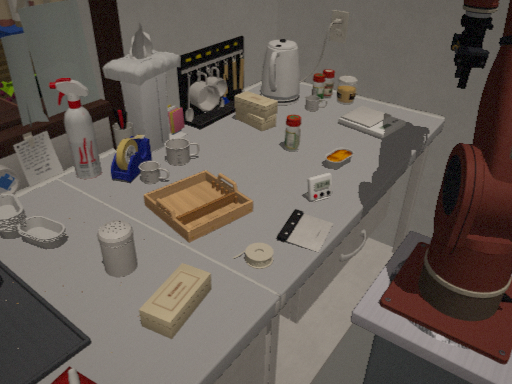

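The scene and side views show the tray at about (222,200) / (198,205). The carton is at (218,268) / (177,298), the shaker at (168,236) / (118,248) and the jar at (290,141) / (292,133). The cake is at (328,158) / (338,158), the timer at (316,181) / (319,187) and the spool at (274,234) / (259,254).

```bash
cat > h.py <<'E'
import numpy as np, cv2
from scipy.spatial.transform import Rotation as R
from workcell import telemetry, imaging
def snap(name):
    s=telemetry.get_state(); im=imaging.camera(name); p=imaging.camera_params(name)
    K=p['camera_matrix']
    if name=='wrist':
        T=np.eye(4); T[:3,:3]=R.from_rotvec(s['eef_rot']).as_matrix(); T[:3,3]=s['tcp_pos']
        C=T@p['tool_from_camera']
    else: C=np.linalg.inv(p['world_to_cam'])
    return im,K,C
def cast(px,z,K,C):
    px=np.atleast_2d(np.asarray(px,float)); d=np.c_[px,np.ones(len(px))]@np.linalg.inv(K).T@C[:3,:3].T
    return C[:3,3]+d*((z-C[2,3])/d[:,2])[:,None]
def proj(P,K,C):
    P=np.atleast_2d(P); c=(P-C[:3,3])@C[:3,:3]; c=c@K.T; return c[:,:2]/c[:,2:]
def yaw():  # world direction angle of tool x axis and pose
    s=telemetry.get_state(); M=R.from_rotvec(s['eef_rot']).as_matrix(); return s,M
def go(x,y,z,ydir=None):
    """report turn and shift (mm, tool axes after turn) to reach TCP xyz; ydir: world angle (rad) of closing line"""
    s,M=yaw(); t=0.
    if ydir is not None:
        a=np.arctan2(M[1,1],M[0,1]); t=-((ydir-a+np.pi/2)%np.pi-np.pi/2)  # tool z down
        M=M@R.from_rotvec([0,0,t]).as_matrix()
    d=M.T@(np.array([x,y,z])-s['tcp_pos'])*1000
    print('turn %.3f shift'%t,d.round(1),'q7 %.2f'%s['q'][6],'t=%.2f'%s['clock'])
E
python3 - <<'E'
from h import *
A=dict(tray=((222,200),(198,205)),carton=((218,268),(177,298)),shaker=((168,236),(118,248)),jar=((290,141),(292,133)),cake=((328,158),(338,158)),timer=((316,181),(319,187)),spool=((274,234),(259,254)))
cs=snap('scene');cd=snap('side')
for k,(a,b) in A.items():
    z=dict(shaker=.053,jar=.053,timer=.03).get(k,.02)
    for p,c in((a,cs),(b,cd)):
        w=cast(p,z,c[1],c[2])[0]; print(k,w.round(3),np.hypot(*w[:2]).round(3))
s,M=yaw(); print(M.round(3))
E
```

```text
tray [0.602 0.085 0.02 ] 0.608
tray [0.596 0.093 0.02 ] 0.603
carton [0.421 0.347 0.02 ] 0.545
carton [0.421 0.348 0.02 ] 0.547
shaker [0.588 0.343 0.053] 0.681
shaker [0.588 0.341 0.053] 0.68
jar [ 0.594 -0.341  0.053] 0.685
jar [ 0.595 -0.335  0.053] 0.683
cake [ 0.437 -0.346  0.02 ] 0.557
cake [ 0.434 -0.335  0.02 ] 0.549
timer [ 0.394 -0.157  0.03 ] 0.424
timer [ 0.394 -0.146  0.03 ] 0.42
spool [0.372 0.151 0.02 ] 0.402
spool [0.371 0.152 0.02 ] 0.401
[[ 0.943  0.331 -0.   ]
 [ 0.331 -0.943  0.001]
 [-0.    -0.001 -1.   ]]
```

```bash
python3 -c "
from h import *
go(.5,-.34,.25,np.pi/2);go(.58,.085,.25,np.pi/2)"
```

```text
turn 0.338 shift [ 284.6 -273.1  -59. ] q7 -0.06 t=0.25
turn 0.338 shift [ 364.6 -698.1  -58.7] q7 -0.06 t=0.25
```

```bash
python3 -m crank '[[[87,0,0,-30,0.169],[87,0,0,-30,0.169],[87,36,-34,0,0],[87,36,-34,0,0],[87,36,-34,0,0],[87,36,-34,0,0],[87,36,-34,0,0],[87,36,-34,0,0],[87,36,-34,0,0],[87,36,-34,0,0],[87,0,0,0,0]]]'
python3 -c "
from h import *
im,K,C=snap('wrist');cv2.imwrite('pics/w1.png',im[:,:,::-1]);np.savez('w1.npz',im=im,K=K,C=C);print(cast((256,192),0,K,C));go(.58,.085,.25,np.pi/2)"
```

```text
clock: 1.62
tcp_pos: [0.5067, -0.3367, 0.251]
eef_rot: [-3.14, -0.011, -0.001]
wrist_force: [0.3, -0.2, -0.2]
gripper_width: 1.002
gripper_force: 0.0
[[ 0.44552211 -0.33563324  0.        ]]
turn 0.004 shift [  75.3 -424.4    1.3] q7 -1.07 t=1.68
```

View pics/w1.png

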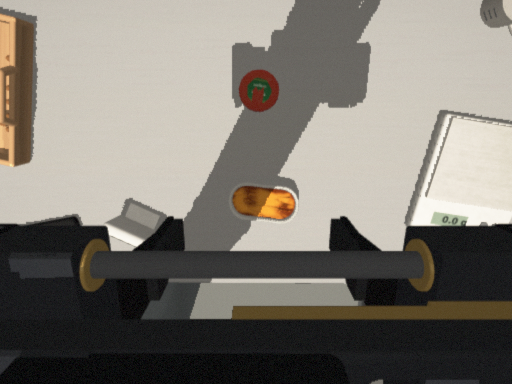

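The wrist view shows the jar cap at (259,90) and the cake at (264,202) with its long side along world y. The timer is at (138,222) and the tray edge is at the left. Next I go over the tray.

```bash
python3 -m crank '[[[87,10,-60,0,0],[87,10,-60,0,0],[87,10,-60,0,0],[87,10,-60,0,0],[87,10,-60,0,0],[87,10,-60,0,0],[87,10,-60,0,0],[87,0,0,0,0],[87,0,0,0,0]]]'
python3 -c "
from h import *
im,K,C=snap('wrist');cv2.imwrite('pics/w2.png',im[:,:,::-1]);np.savez('w2.npz',im=im,K=K,C=C);print(C.round(4))"
```

```text
clock: 2.8
tcp_pos: [0.5736, 0.0769, 0.2512]
eef_rot: [3.141, -0.003, -0.0]
wrist_force: [-0.0, -0.2, -0.2]
gripper_width: 1.002
gripper_force: 0.0
[[-3.000e-04 -9.611e-01 -2.762e-01  6.493e-01]
 [-1.000e+00  3.000e-04 -1.000e-04  7.710e-02]
 [ 2.000e-04  2.762e-01 -9.611e-01  4.453e-01]
 [ 0.000e+00  0.000e+00  0.000e+00  1.000e+00]]
```

View pics/w2.png

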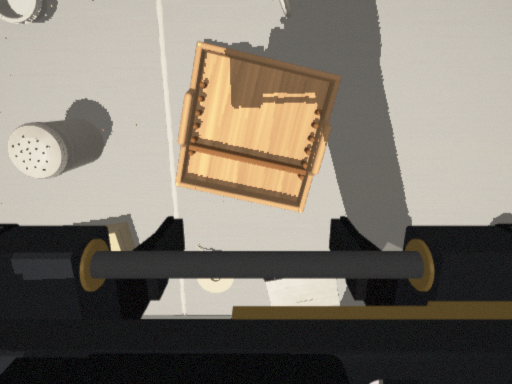

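The tray is turned in yaw, with rim corners near (200,42), (340,76), (302,210) and (178,184). The partition runs from (190,148) to (305,172). I'll fit the tray rim and the other things from the masks.

```bash
cat > tray.py <<'E'
from h import *
def tray(im,K,C,g=((200,42),(340,76),(302,210),(178,184)),cols=None):
    """g: approx corner pixels BL,BR,FR,FL -> centre, yaw of tray x"""
    hsv=cv2.cvtColor(im,cv2.COLOR_RGB2HSV); m=cv2.inRange(hsv,(7,60,50),(25,255,255))
    m=cv2.morphologyEx(m,cv2.MORPH_CLOSE,np.ones((5,5)))
    cs,_=cv2.findContours(m,cv2.RETR_EXTERNAL,cv2.CHAIN_APPROX_NONE)
    c=max(cs,key=cv2.contourArea)[:,0,:].astype(float); W=cast(c,.034,K,C)[:,:2]
    G=cast(g,.034,K,C)[:,:2]; L=[]
    for i in range(4):
        a,b=G[i],G[(i+1)%4]; u=(b-a)/np.linalg.norm(b-a); n=np.array([-u[1],u[0]])
        s=(W-a)@u; l=np.linalg.norm(b-a)
        keep=(abs((W-a)@n)<.006)&(s>.01)&(s<l-.01)
        if i%2: keep&=(s<.045)|(s>l-.045)
        P=W[keep]; vx,vy,x0,y0=cv2.fitLine(P.astype(np.float32),cv2.DIST_HUBER,0,1e-4,1e-4).ravel()
        v=np.array([vx,vy])*np.sign(np.dot([vx,vy],u)); L.append((np.array([x0,y0],float),v)); print(i,keep.sum(),'dir %.4f'%np.arctan2(v[1],v[0]))
    X=[]
    for i in range(4):
        (p,v),(q,w)=L[i-1],L[i]; t=np.linalg.solve(np.c_[v,-w],q-p); X.append(p+t[0]*v)
    X=np.array(X); ctr=X.mean(0); e=(X[0]+X[1]-X[2]-X[3])
    print('sizes',[np.linalg.norm(X[i]-X[i-1]).round(4) for i in range(4)]); yaw=np.arctan2(e[1],e[0])
    f=(X[0]+X[3]-X[1]-X[2]); yaw2=np.arctan2(f[1],f[0])-np.pi/2
    print('ctr',ctr.round(4),'yaw %.4f %.4f'%(yaw,yaw2)); return ctr,yaw
E
python3 - <<'E'
from tray import *
d=np.load('w2.npz'); im,K,C=d['im'],d['K'],d['C']
c,y=tray(im,K,C)
print('partition ends',cast([(190,148),(305,172)],.034,K,C).round(4))
d=np.load('w1.npz'); im,K,C=d['im'],d['K'],d['C']; hsv=cv2.cvtColor(im,cv2.COLOR_RGB2HSV)
m=cv2.inRange(hsv,(5,90,40),(30,255,255)); m[:170]=0;m[225:]=0;m[:,:200]=0;m[:,320:]=0
r=cv2.minAreaRect(cv2.findNonZero(m)); print('cake orange',r); b=cast(cv2.boxPoints(r),.026,K,C)[:,:2]; print(b.round(4),b.mean(0))
print('jar',cast((259,90),.106,K,C))
E
```

```text
0 125 dir -1.7934
1 48 dir 2.9183
2 111 dir 1.3493
3 52 dir -0.2218
sizes [np.float64(0.1944), np.float64(0.1902), np.float64(0.1942), np.float64(0.1899)]
ctr [0.6072 0.0808] yaw -0.2226 -0.2221
partition ends [[0.5867 0.1696 0.034 ]
 [0.5523 0.0079 0.034 ]]
cake orange ((263.0538635253906, 202.06922912597656), (62.637542724609375, 29.644298553466797), 7.125016689300537)
[[ 0.4201 -0.2969]
 [ 0.4663 -0.303 ]
 [ 0.4552 -0.3947]
 [ 0.4084 -0.3913]] [ 0.4375132  -0.34647844]
jar [[ 0.59432172 -0.3381083   0.106     ]]
```

```bash
python3 -c "
from h import *
go(.5701,.0890,.10,-.222)"
```

```text
turn -1.352 shift [ 11.9  -6.3 151.2] q7 -1.85 t=2.85
```

```bash
python3 -m crank '[[[50,0,0,10,-0.169],[50,0,0,10,-0.169],[50,0,0,10,-0.169],[50,0,0,10,-0.169],[50,0,0,10,-0.169],[50,0,0,10,-0.169],[50,0,0,10,-0.169],[50,0,0,10,-0.169],[50,12,-6,20,0],[50,0,0,0,0],[50,0,0,0,0]]]'
python3 -c "
from h import *
im,K,C=snap('wrist');cv2.imwrite('pics/w3.png',im[:,:,::-1]);np.savez('w3.npz',im=im,K=K,C=C)
go(.5701,.0890,.014,-.222)"
```

```text
clock: 4.22
tcp_pos: [0.5709, 0.09, 0.1521]
eef_rot: [2.452, 1.962, 0.0]
wrist_force: [0.7, 0.1, 0.7]
gripper_width: 0.578
gripper_force: 0.0
turn 0.001 shift [ -1.4  -0.8 138.3] q7 -0.58 t=4.28
```

View pics/w3.png

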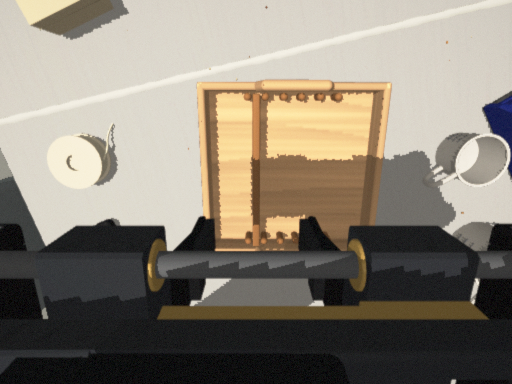

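The partition runs straight up the image at column 256, square to the fingers and midway between them. Now I go down and grip.

```bash
python3 -m crank '[[[50,-1,-1,40,0],[50,0,0,40,0],[50,0,0,40,0],[50,0,0,18,0],[50,0,0,0,0],[0,0,0,0,0],[0,0,0,0,0],[0,0,0,0,0],[0,0,0,0,0],[0,0,0,0,0]]]'
python3 -c "
from h import *
go(.5701,.0890,.054,-.222);s=telemetry.get_state();print(s['gripper_width'],s['gripper_force'],s['wrist_force'],s['tcp_pos'])"
```

```text
clock: 5.52
tcp_pos: [0.5692, 0.091, 0.0135]
eef_rot: [2.451, 1.965, 0.0]
wrist_force: [0.3, 0.8, 0.3]
gripper_width: 0.09
gripper_force: 0.0
turn 0.003 shift [ -1.7   1.4 -40.5] q7 -0.65 t=5.53
0.09015149107132675 0.0 [0.34575187 0.80003046 0.26244767] [0.56915032 0.09098337 0.0134885 ]
```

```bash
python3 -m crank '[[[0,0,0,0,0],[0,0,0,0,0],[0,0,0,0,0]]]'
python3 -m crank '[[[0,0,0,-20,0],[0,0,0,-20,0],[0,0,0,-15,0],[0,0,0,0,0],[0,0,0,0,0]]]'; python3 -c "
from h import *
im,K,C=snap('wrist');cv2.imwrite('pics/w4.png',im[:,:,::-1]);np.savez('w4.npz',im=im,K=K,C=C)"
```

```text
clock: 5.9
tcp_pos: [0.5691, 0.0909, 0.0133]
eef_rot: [-2.451, -1.965, 0.0]
wrist_force: [-0.3, -0.3, -0.3]
gripper_width: 0.002
gripper_force: 0.0
clock: 6.52
tcp_pos: [0.5689, 0.0907, 0.0681]
eef_rot: [-2.451, -1.965, 0.001]
wrist_force: [-0.2, 0.6, 0.3]
gripper_width: 0.005
gripper_force: 0.0
```

View pics/w4.png

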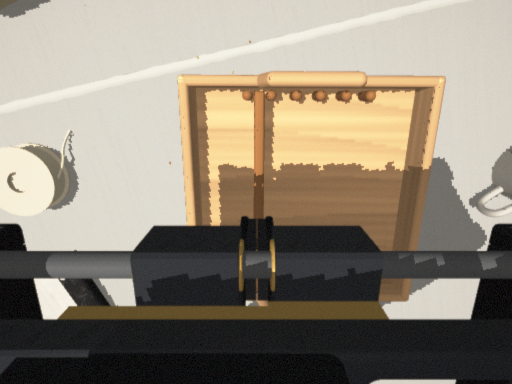

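The fingers shut on nothing. The partition is still at column 258, right under the fingers. I'll look closer.

```bash
python3 -c "
from h import *
a=np.load('w3.npz')['im'][75:260,190:400]; 
im,K,C=snap('scene'); b=im[150:240,160:290]; im2,_,_=snap('side'); c=im2[150:250,130:270]
o=np.zeros((600,800,3),np.uint8)
o[:300,:400]=cv2.resize(a,(400,300)); o[300:,:400]=cv2.resize(b,(400,300)); o[300:,400:]=cv2.resize(c,(400,300)); 
o[:300,400:]=cv2.resize(np.load('w4.npz')['im'][70:320,170:450],(400,300))
cv2.imwrite('pics/c5.png',o[:,:,::-1])"
```

```text
(no output)
```

View pics/c5.png

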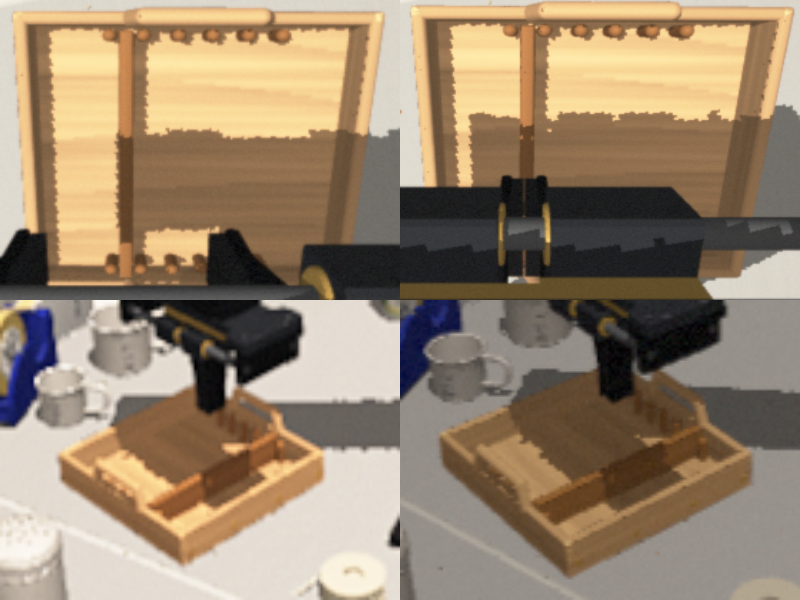

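```bash
python3 -c "
from h import *
s,M=yaw()
for n in('scene','side'):
    p=imaging.camera_params(n);C=np.linalg.inv(p['world_to_cam']);print(n,proj(s['tcp_pos'],p['camera_matrix'],C),proj([.5701,.089,.034],p['camera_matrix'],C), proj([[.59,.171,.034],[.552,.0065,.034]],p['camera_matrix'],C))
im,K,C=snap('wrist');print(proj([[.5701,.089,.034],s['tcp_pos']],K,C)); print(s['gripper_width'],s['tcp_pos'])"
```

```text
scene [[228.7109801  190.86455746]] [[229.21375109 199.7266133 ]] [[207.71789082 210.6510158 ]
 [248.82777656 189.34423567]]
side [[206.49472127 191.89801526]] [[207.04073599 203.0982013 ]] [[177.10063968 216.04922259]
 [234.09154938 190.88338905]]
[[258.78421187 200.56038942]
 [256.39866634 214.05146997]]
0.007883539980348775 [0.56856703 0.09082026 0.06761821]
```

The side and scene views put the visible fingertips about 9 px above where the TCP projects, which is about 20 mm. So the fingers probably closed just above the partition. I'll go lower in small steps and watch the force.

```bash
python3 -m crank '[[[40,1,2,0,0],[40,0,0,20,0],[40,0,0,20,0],[40,0,0,15,0],[40,0,0,0,0],[40,0,0,0,0]]]'; python3 -m crank '[[[40,0,0,4,0],[40,0,0,0,0]]]';  python3 -m crank '[[[40,0,0,3,0],[40,0,0,0,0]]]'; python3 -c "
from h import *
go(.5701,.0890,.0,-.222)
im2,_,_=snap('side'); im,_,_=snap('scene');o=np.hstack([cv2.resize(im2[130:250,130:270],(400,343)),cv2.resize(im[130:250,150:290],(400,343))])
cv2.imwrite('pics/c6.png',o[:,:,::-1])"
```

```text
clock: 7.48
tcp_pos: [0.5715, 0.0917, 0.0136]
eef_rot: [-2.451, -1.965, -0.001]
wrist_force: [-0.6, -0.4, 0.1]
gripper_width: 0.453
gripper_force: 0.0
clock: 7.72
tcp_pos: [0.5714, 0.0914, 0.0095]
eef_rot: [2.451, 1.965, 0.0]
wrist_force: [0.3, -0.0, -0.8]
gripper_width: 0.461
gripper_force: 0.0
clock: 7.98
tcp_pos: [0.5711, 0.0915, 0.0062]
eef_rot: [-2.451, -1.965, 0.0]
wrist_force: [-0.1, -1.1, 0.8]
gripper_width: 0.461
gripper_force: 0.0
turn 0.003 shift [-2.6 -0.5  6.2] q7 -0.66 t=7.97
```

View pics/c6.png

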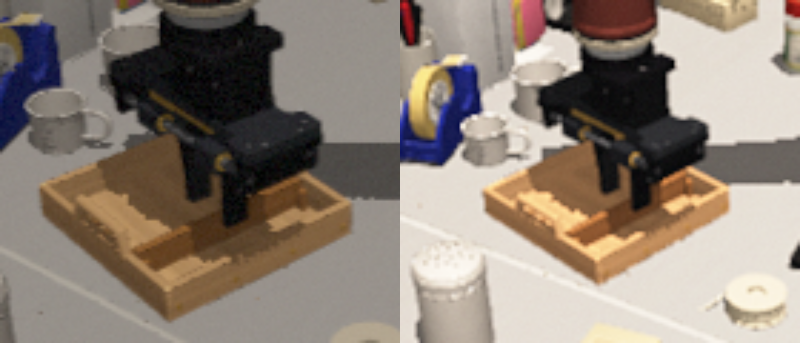

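The tips are about mid-board height with the TCP at z=6 mm, so they sit about 20 mm above the reported TCP. I'll go down 12 mm more and close.

```bash
python3 -m crank '[[[40,-2,-1,4,0],[40,0,0,0,0]]]'; python3 -m crank '[[[40,0,0,4,0],[40,0,0,0,0]]]';  python3 -m crank '[[[40,0,0,4,0],[40,0,0,0,0],[0,0,0,0,0],[0,0,0,0,0],[0,0,0,0,0],[0,0,0,0,0],[0,0,0,0,0],[0,0,0,0,0],[0,0,0,0,0]]]'
```

```text
clock: 8.32
tcp_pos: [0.5695, 0.0894, 0.0019]
eef_rot: [-2.451, -1.965, 0.001]
wrist_force: [0.7, -0.3, -0.0]
gripper_width: 0.462
gripper_force: 0.0
clock: 8.57
tcp_pos: [0.5696, 0.0897, -0.002]
eef_rot: [-2.451, -1.965, 0.001]
wrist_force: [1.0, 0.4, 0.0]
gripper_width: 0.459
gripper_force: 0.0
clock: 9.7
tcp_pos: [0.5699, 0.0898, -0.0056]
eef_rot: [2.451, 1.965, 0.0]
wrist_force: [-0.1, -1.1, 0.6]
gripper_width: 0.087
gripper_force: 30.0
```

Gripped, with the opening at 7.6 mm and the force at 30 N. Next I lift it and shift 38 mm.

```bash
python3 -m crank '[[[0,0,0,-10,0],[0,0,0,-12,0],[0,0,0,-12,0],[0,0,0,0,0],[0,0,0,0,0]]]'; python3 -c "
from h import *
s,M=yaw(); u=np.array([np.cos(-.2222),np.sin(-.2222),0]); p=np.array([.5699,.0898,0])+.038*u; print(p, u@M)
go(p[0],p[1],s['tcp_pos'][2],-.2222)"
```

```text
clock: 10.32
tcp_pos: [0.5698, 0.0896, 0.0283]
eef_rot: [2.451, 1.965, -0.0]
wrist_force: [-0.8, 0.7, -0.3]
gripper_width: 0.092
gripper_force: 30.0
[0.60696577 0.08142571 0.        ] [-3.06448533e-03  9.99995304e-01  1.40326117e-05]
turn 0.003 shift [ 0.2 38.1  0. ] q7 -0.64 t=10.32
```

```bash
python3 -m crank '[[[0,0,13,0,0.003],[0,0,13,0,0],[0,0,12,0,0],[0,0,0,0,0],[0,0,0,0,0]]]'; python3 -c "
from h import *
im,K,C=snap('wrist');cv2.imwrite('pics/w7.png',cv2.resize(im[40:300,120:420],(690,598))[:,:,::-1]);np.savez('w7.npz',im=im,K=K,C=C)
go(.60697,.08143,.0283,-.2222)"
```

```text
clock: 10.95
tcp_pos: [0.6066, 0.0816, 0.0281]
eef_rot: [-2.453, -1.961, 0.001]
wrist_force: [-0.1, -0.2, -1.2]
gripper_width: 0.089
gripper_force: 30.0
turn 0.001 shift [-0.1  0.5 -0.1] q7 -0.63 t=11.00
```

View pics/w7.png

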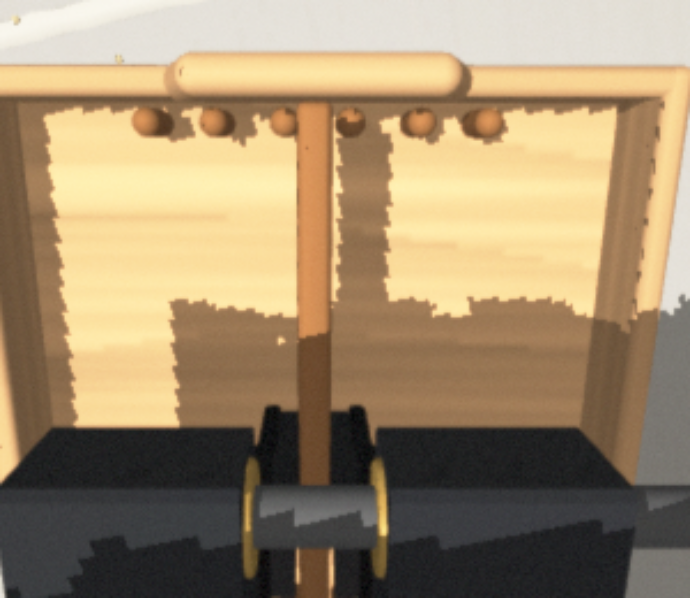

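The board at column 315 sits midway between the third and fourth dowels (285 and 350). Lowering it now.

```bash
python3 -m crank '[[[0,0,0.5,8,0],[0,0,0,8,0],[0,0,0,7,0],[0,0,0,5,0],[0,0,0,3,0],[0,0,0,2,0],[0,0,0,0,0]]]'; python3 -m crank '[[[0,0,0,1,0],[0,0,0,0,0],[0,0,0,0,0]]]'
```

```text
clock: 11.88
tcp_pos: [0.6075, 0.0813, -0.0046]
eef_rot: [-2.454, -1.962, -0.0]
wrist_force: [0.3, 0.8, 0.6]
gripper_width: 0.083
gripper_force: 30.0
clock: 12.25
tcp_pos: [0.6075, 0.0813, -0.0056]
eef_rot: [2.454, 1.962, 0.0]
wrist_force: [0.4, 0.1, -0.3]
gripper_width: 0.088
gripper_force: 30.0
```

```bash
python3 -m crank '[[[40,0,0,0,0],[40,0,0,0,0],[40,0,0,0,0],[40,0,0,-20,0],[40,0,0,-50,0],[40,0,0,-50,0],[87,0,0,-50,0],[87,0,0,-40,0],[87,0,0,0,0],[87,0,0,0,0]]]'; python3 -c "
from h import *
im,K,C=snap('wrist');np.savez('w8.npz',im=im,K=K,C=C)
s,M=yaw();print(M[:,:2].round(3))
go(.42,.32,.22,-.222);go(.42,.32,.22,np.pi/2)"
```

```text
clock: 13.5
tcp_pos: [0.6072, 0.0813, 0.2047]
eef_rot: [2.454, 1.962, 0.0]
wrist_force: [-0.1, 0.8, -0.7]
gripper_width: 0.829
gripper_force: 0.0
[[ 0.22   0.975]
 [ 0.975 -0.22 ]
 [-0.    -0.001]]
turn 0.000 shift [ 191.8 -234.9  -16. ] q7 -0.56 t=13.55
turn 1.349 shift [-186.9 -238.8  -16. ] q7 -0.56 t=13.55
```

```bash
python3 -m crank '[[[87,38,-47,-4,0],[87,38,-47,-4,0],[87,38,-47,-4,0],[87,38,-47,-4,0],[87,38,-47,0,0],[87,0,0,0,0],[87,0,0,0,0]]]'; python3 -c "
from h import *
im,K,C=snap('wrist');np.savez('w9.npz',im=im,K=K,C=C)
o=np.hstack([cv2.resize(np.load('w8.npz')['im'],(400,300)),cv2.resize(im,(400,300))]);cv2.imwrite('pics/c9.png',o[:,:,::-1])"
```

```text
clock: 14.42
tcp_pos: [0.4199, 0.3177, 0.2196]
eef_rot: [2.453, 1.962, -0.002]
wrist_force: [-0.6, -0.4, 0.6]
gripper_width: 1.001
gripper_force: 0.0
```

View pics/c9.png

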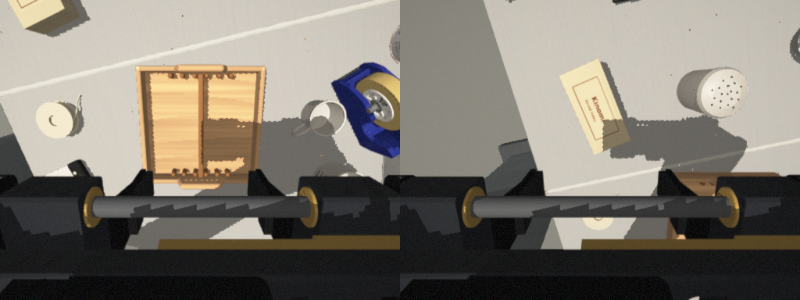

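The left half shows the partition home in the middle guides. The right half shows the carton at full-size px (250,137) and the shaker top at (412,118). I'll measure both.

Run:
```python
from h import *
d=np.load('w9.npz'); im,K,C=d['im'],d['K'],d['C']; hsv=cv2.cvtColor(im,cv2.COLOR_RGB2HSV)
print('cam',C[:3,3].round(3),'hsv carton',hsv[110,225],hsv[170,255],'table',hsv[100,350])
m=cv2.inRange(hsv,(15,60,120),(35,255,255)); m[:60]=0;m[215:]=0;m[:,:190]=0;m[:,320:]=0
m=cv2.morphologyEx(m,cv2.MORPH_CLOSE,np.ones((9,9)))
cs,_=cv2.findContours(m,0,1); c=max(cs,key=cv2.contourArea); r=cv2.minAreaRect(c); print(r,cv2.contourArea(c))
b=cv2.boxPoints(r); w=cast(b,.044,K,C)[:,:2]; print(b.round(),w.round(4),'ctr',w.mean(0).round(4),[np.linalg.norm(w[i]-w[i-1]).round(4) for i in range(4)])
for i in range(2): e=w[i+1]-w[i]; print('dir %.3f len %.3f'%(np.arctan2(e[1],e[0]),np.linalg.norm(e)))
o=im[60:215,170:350].copy(); cv2.drawContours(o,[(b-[170,60]).astype(int)],-1,(255,0,0),1); 
d=np.load('w8.npz'); 
from tray import tray
tray(d['im'],d['K'],d['C'],g=((337,85),(312,233),(188,235),(177,87)))
```

```text
cam [0.437 0.392 0.414] hsv carton [ 18  82 226] [ 23  59 243] table [ 21  20 202]
((250.37794494628906, 136.3970947265625), (112.26573181152344, 52.7914924621582), 68.42869567871094) 5245.5
[[205.  94.]
 [254.  74.]
 [296. 179.]
 [246. 198.]] [[0.3787 0.4132]
 [0.4405 0.4216]
 [0.4646 0.2868]
 [0.3969 0.275 ]] ctr [0.4202 0.3492] [np.float64(0.1394), np.float64(0.0624), np.float64(0.1369), np.float64(0.0688)]
dir 0.135 len 0.062
dir -1.394 len 0.137
0 24 dir -1.8962
1 48 dir 2.9210
2 130 dir 1.3520
3 63 dir -0.2287
sizes [np.float64(0.1963), np.float64(0.1904), np.float64(0.1761), np.float64(0.1909)]
ctr [0.6034 0.0819] yaw -0.2249 -0.2720
```

Run:
```python
from h import *
p=imaging.camera_params('side');C=np.linalg.inv(p['world_to_cam'])
for z in(.006,.016,.026,.036): print(z,proj([.545,.0975,z],p['camera_matrix'],C))
d=np.load('w9.npz'); im,K,C=d['im'],d['K'],d['C']; hsv=cv2.cvtColor(im,cv2.COLOR_RGB2HSV)
m=cv2.inRange(hsv,(15,50,120),(35,255,255)); m[:60]=0;m[215:]=0;m[:,:190]=0;m[:,320:]=0
m=cv2.morphologyEx(m,cv2.MORPH_CLOSE,np.ones((9,9)))
cs,_=cv2.findContours(m,0,1); c=max(cs,key=cv2.contourArea)[:,0]
r=cv2.minAreaRect((cast(c,.044,K,C)[:,:2]*1000).astype(np.float32)); print(r)
print('yaw',np.deg2rad(r[2]))
g=cv2.inRange(hsv[:,:,2],0,0); go(.4195,.349,.09,.155)
# shaker top circle
gr=cv2.cvtColor(im,cv2.COLOR_RGB2GRAY); ci=cv2.HoughCircles(gr[60:180,340:460],cv2.HOUGH_GRADIENT,1.5,50,param1=120,param2=25,minRadius=20,maxRadius=45); print(ci)
```

```text
0.006 [[213.10847554 217.89954078]]
0.016 [[212.98185935 214.5131462 ]]
0.026 [[212.85396853 211.09266107]]
0.036 [[212.72478373 207.63756801]]
((420.0775146484375, 348.92547607421875), (66.29109191894531, 137.6897735595703), 10.129273414611816)
yaw 0.1767891719197049
turn -0.378 shift [ 31.8   4.  129.6] q7 -1.03 t=14.47
[[[77.25 60.75 32.3 ]]]
```

```bash
python3 -m crank '[[[87,0,0,20,-0.132],[87,0,0,20,-0.132],[87,0,0,20,-0.133],[87,0,0,0,0],[87,0,0,0,0]]]'; python3 -c "
from h import *
go(.4201,.3489,.05,.1755)"
```

```text
clock: 15.1
tcp_pos: [0.4208, 0.3179, 0.1609]
eef_rot: [-2.024, -2.402, -0.0]
wrist_force: [-0.4, 1.0, 0.0]
gripper_width: 1.0
gripper_force: 0.0
turn -0.005 shift [ 30.6   4.7 110.9] q7 -0.67 t=15.10
```

```bash
python3 -m crank '[[[87,15,2.5,30,-0.005],[87,16,2.5,30,0],[87,0,0,30,0],[87,0,0,21,0],[87,0,0,0,0],[87,0,0,0,0]]]'; python3 -c "
from h import *
go(.4201,.3489,.01,.1755)
im,K,C=snap('wrist');a=snap('side')[0]
o=np.hstack([cv2.resize(im,(400,300)),cv2.resize(a[180:360,80:320],(400,300))]);cv2.imwrite('pics/c10.png',o[:,:,::-1])"
```

```text
clock: 15.85
tcp_pos: [0.4202, 0.3502, 0.0506]
eef_rot: [2.014, 2.411, 0.002]
wrist_force: [-0.3, 0.1, 0.7]
gripper_width: 0.997
gripper_force: 0.0
turn 0.004 shift [-1.3 -0.4 40.6] q7 -0.82 t=15.85
```

View pics/c10.png

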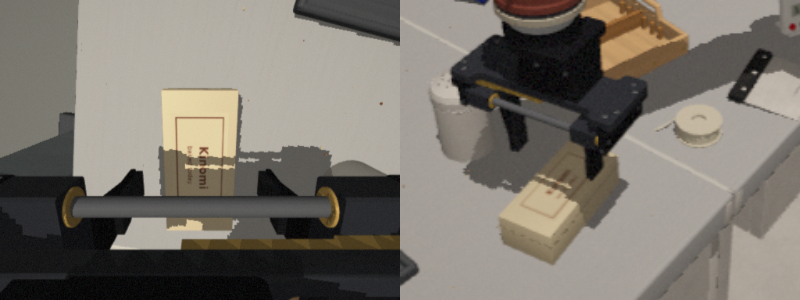

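The carton is square and centred between the fingers. The side view shows the tips at full-size px (150,270) and (196,287). I'll solve for the tip height.

Run:
```python
from h import *
p=imaging.camera_params('side');C=np.linalg.inv(p['world_to_cam']);s,M=yaw()
for sg in(-1,1):
  for z in(.05,.06,.07,.08,.09): print(sg,z,proj(s['tcp_pos']*[1,1,0]+sg*.05*M[:,1]+[0,0,z],p['camera_matrix'],C).round(1))
```

```text
-1 0.05 [[198.8 296.3]]
-1 0.06 [[198.5 292.3]]
-1 0.07 [[198.2 288.3]]
-1 0.08 [[198.  284.1]]
-1 0.09 [[197.7 280. ]]
1 0.05 [[152.9 278.7]]
1 0.06 [[152.4 274.8]]
1 0.07 [[151.8 270.8]]
1 0.08 [[151.3 266.7]]
1 0.09 [[150.7 262.6]]
```

Tips are about 22 mm above the reported TCP. A grasp at reported z of about 0.010 puts them 31 mm up the carton.

```bash
python3 -m crank '[[[87,-1,0,20,0],[87,0,0,15,0],[87,0,0,6,0],[87,0,0,0,0],[0,0,0,0,0],[0,0,0,0,0],[0,0,0,0,0],[0,0,0,0,0],[0,0,0,0,0],[0,0,0,0,0]]]'; python3 -m crank '[[[0,0,0,-30,0],[0,0,0,-40,0],[0,0,0,-40,0],[0,0,0,0,0],[0,0,0,0,0]]]'
python3 -c "
from h import *
t=np.array([.6072,.0808]);u=np.array([np.cos(-.2222),np.sin(-.2222)]);p=t-.047*u;print(p);go(p[0],p[1],.12,-.2222)"
```

```text
clock: 17.2
tcp_pos: [0.4199, 0.349, 0.0087]
eef_rot: [2.013, 2.412, 0.001]
wrist_force: [-0.2, -1.5, 4.6]
gripper_width: 0.749
gripper_force: 30.0
clock: 17.82
tcp_pos: [0.4193, 0.3481, 0.1174]
eef_rot: [-2.013, -2.412, 0.002]
wrist_force: [-0.3, 0.4, -2.3]
gripper_width: 0.751
gripper_force: 30.0
[0.5613555  0.09115768]
turn 0.402 shift [-219.4  195.2   -2.5] q7 -0.77 t=17.82
```

```bash
python3 -m crank '[[[0,0,0,-10,0.134],[0,0,0,-5,0.134],[0,0,0,0,0.134],[0,-44,39,0,0],[0,-44,39,0,0],[0,-44,39,0,0],[0,-44,39,0,0],[0,-43,39,0,0],[0,0,0,0,0],[0,0,0,0,0]]]'
python3 -c "
from h import *
go(.5613,.0912,.015,-.2222)
im,K,C=snap('wrist');a=snap('side')[0];np.savez('w11.npz',im=im,K=K,C=C)
o=np.hstack([cv2.resize(im,(400,300)),cv2.resize(a[120:270,110:310],(400,300))]);cv2.imwrite('pics/c11.png',o[:,:,::-1])"
```

```text
clock: 19.08
tcp_pos: [0.5606, 0.0925, 0.1318]
eef_rot: [-2.452, -1.96, 0.003]
wrist_force: [0.2, 1.3, -0.7]
gripper_width: 0.75
gripper_force: 30.0
turn 0.000 shift [ -1.1   1.3 116.8] q7 -0.59 t=19.07
```

View pics/c11.png

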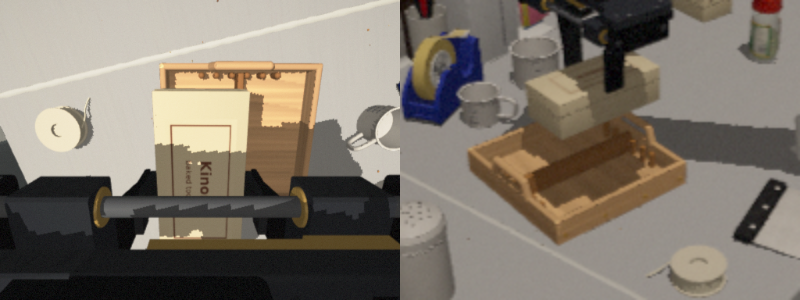

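The carton hangs level and square over the front bay. Lowering it.

```bash
python3 -m crank '[[[0,-1,1,40,0],[0,0,0,30,0],[0,0,0,20,0],[0,0,0,12,0],[0,0,0,8,0],[0,0,0,4,0],[0,0,0,2,0],[0,0,0,0,0]]]'; python3 -m crank '[[[0,0,0,0,0],[75,0,0,0,0],[75,0,0,0,0],[75,0,0,0,0],[75,0,0,-20,0],[75,0,0,-40,0],[87,0,0,-50,0],[87,0,0,-50,0],[87,0,0,-40,0],[87,0,0,0,0],[87,0,0,0,0]]]'
python3 -c "
from h import *
im,K,C=snap('wrist');np.savez('w12.npz',im=im,K=K,C=C)
go(.4375,-.3465,.22,0.05)
hsv=cv2.cvtColor(im,cv2.COLOR_RGB2HSV);s,M=yaw();print(M[:,:2].round(3))"
```

```text
clock: 20.18
tcp_pos: [0.5627, 0.091, 0.0177]
eef_rot: [2.454, 1.961, 0.001]
wrist_force: [-0.4, 0.7, -1.0]
gripper_width: 0.748
gripper_force: 30.0
clock: 21.55
tcp_pos: [0.5622, 0.091, 0.2177]
eef_rot: [2.454, 1.962, 0.0]
wrist_force: [-0.1, 0.1, -1.0]
gripper_width: 0.997
gripper_force: 0.0
turn -0.272 shift [-430.6 -146.    -2.9] q7 -0.55 t=21.60
[[ 0.22   0.975]
 [ 0.975 -0.22 ]
 [-0.    -0.001]]
```

Run:
```python
from h import *
d=np.load('w12.npz'); im,K,C=d['im'],d['K'],d['C']; hsv=cv2.cvtColor(im,cv2.COLOR_RGB2HSV)
cv2.imwrite('pics/w12.png',im[:,:,::-1])
t=np.array([.6074,.0811]);u=np.array([np.cos(-.2222),np.sin(-.2222)]);v=np.array([-u[1],u[0]])
q=proj([list(t-.047*u+a*.0335*u+b*.0695*v)+[.05] for a,b in((1,1),(1,-1),(-1,-1),(-1,1))],K,C);print('expected corners',q.round(0))
go(.46,-.3465,.20,-.122)
```

```text
expected corners [[284. 107.]
 [281. 217.]
 [230. 217.]
 [227. 107.]]
turn -0.100 shift [-446.5  -47.8   17.1] q7 -0.55 t=21.60
```

View pics/w12.png

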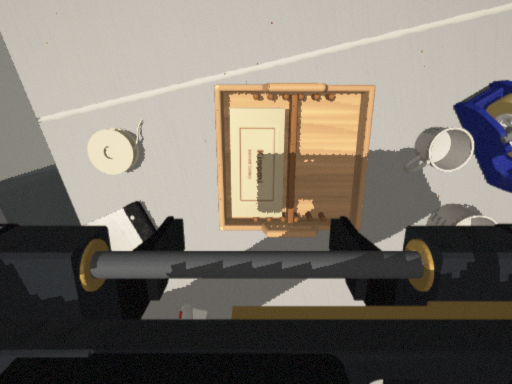

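The carton lies flat and square, with corners near (230,107), (285,107), (283,219) and (231,219), within 2 px of where it should be. Now for the cake.

```bash
python3 -m crank '[[[87,0,0,0,-0.1],[87,-60,-6,2,0],[87,-60,-6,2,0],[87,-60,-6,2,0],[87,-60,-6,2,0],[87,-60,-6,2,0],[87,-60,-6,2,0],[87,-60,-6,2,0],[87,-60,-6,3,0],[87,0,0,0,0],[87,0,0,0,0]]]'
python3 - <<'E'
from h import *
im,K,C=snap('wrist');np.savez('w13.npz',im=im,K=K,C=C);cv2.imwrite('pics/w13.png',im[:,:,::-1])
hsv=cv2.cvtColor(im,cv2.COLOR_RGB2HSV)
print(proj([[.4375,-.3465,.026],[.594,-.338,.106]],K,C))
m=cv2.inRange(hsv,(5,90,60),(30,255,255)); m[230:]=0
cs,_=cv2.findContours(m,0,1)
for c in cs:
    if cv2.contourArea(c)>400:
        r=cv2.minAreaRect((cast(c[:,0],.026,K,C)[:,:2]*1000).astype(np.float32)); print(cv2.boundingRect(c),r)
go(.4375,-.3465,.1,-.122)
E
```

```text
clock: 22.98
tcp_pos: [0.4561, -0.3786, 0.1991]
eef_rot: [-2.351, -2.08, -0.001]
wrist_force: [0.7, 1.7, 1.6]
gripper_width: 1.001
gripper_force: 0.0
[[238.52932717 140.59487197]
 [395.5443048  122.35572979]]
(219, 101, 39, 77) ((437.02880859375, -346.10931396484375), (93.33855438232422, 46.65993118286133), 83.12590789794922)
(382, 99, 35, 41) ((633.2574462890625, -345.30169677734375), (41.60563278198242, 45.16127014160156), 7.953778266906738)
turn 0.001 shift [ 28.8 -22.8  99.7] q7 0.45 t=23.02
```

View pics/w13.png

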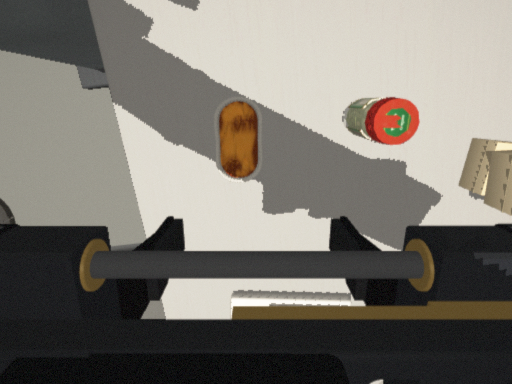

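The cake is at (238,140), with its long side along the tool's x, between the fingers' line. Its centre is (0.437,-0.346) and its short axis is at -0.12 rad.

```bash
python3 -m crank '[[[87,14,-11,0,0],[87,15,-12,0,0],[87,0,0,40,0],[87,0,0,40,0],[87,0,0,40,0],[87,0,0,30,0],[87,0,0,10,0],[87,0,0,0,0],[87,0,0,0,0]]]'
python3 -c "
from h import *
go(.437,-.346,-.012,-.12)
im,K,C=snap('wrist');a=snap('side')[0]
o=np.hstack([cv2.resize(im,(400,300)),cv2.resize(a[80:230,240:440],(400,300))]);cv2.imwrite('pics/c14.png',o[:,:,::-1])"
```

```text
clock: 24.15
tcp_pos: [0.4381, -0.3482, 0.0418]
eef_rot: [2.351, 2.081, 0.001]
wrist_force: [-0.1, 0.5, 0.3]
gripper_width: 1.001
gripper_force: 0.0
turn -0.002 shift [ 2.1 -1.4 53.8] q7 0.40 t=24.15
```

View pics/c14.png

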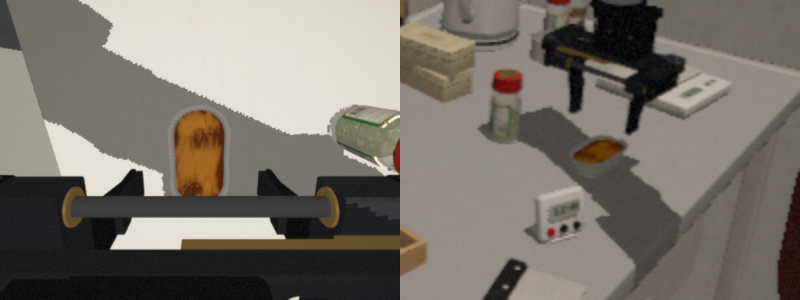

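The cake is midway between the fingers, and the jar and timer are clear. Going down and gripping.

```bash
python3 -m crank '[[[87,2,-1,20,0],[87,0,0,20,0],[87,0,0,8,0],[87,0,0,5,0],[87,0,0,0,0]]]'; python3 -m crank '[[[0,0,0,0,0],[0,0,0,0,0],[0,0,0,0,0],[0,0,0,0,0],[0,0,0,0,0],[0,0,0,0,0]]]';  python3 -m crank '[[[0,0,0,-10,0],[0,0,0,-20,0],[0,0,0,-40,0],[0,0,0,-40,0],[0,0,0,-40,0],[0,0,0,0,0],[0,0,0,0,0]]]'
python3 -c "
from h import *
t=np.array([.6074,.0811])-.0455*np.array([np.cos(-.2222),np.sin(-.2222)]);print(t);go(t[0],t[1],.14,-.2222)
im,K,C=snap('wrist');a=snap('side')[0]
o=np.hstack([cv2.resize(im,(400,300)),cv2.resize(a[80:230,240:440],(400,300))]);cv2.imwrite('pics/c15.png',o[:,:,::-1])"
```

```text
clock: 24.88
tcp_pos: [0.4365, -0.346, -0.0123]
eef_rot: [2.353, 2.082, 0.0]
wrist_force: [0.4, -0.4, -0.1]
gripper_width: 0.999
gripper_force: 0.0
clock: 25.62
tcp_pos: [0.4364, -0.3459, -0.0125]
eef_rot: [2.353, 2.082, 0.0]
wrist_force: [0.2, 0.4, 1.9]
gripper_width: 0.65
gripper_force: 30.0
clock: 26.5
tcp_pos: [0.4359, -0.3456, 0.1371]
eef_rot: [-2.352, -2.082, 0.0]
wrist_force: [-0.2, 0.0, -1.7]
gripper_width: 0.652
gripper_force: 30.0
[0.56301862 0.09112711]
turn 0.100 shift [454.   27.7  -2.9] q7 0.42 t=26.50
```

View pics/c15.png

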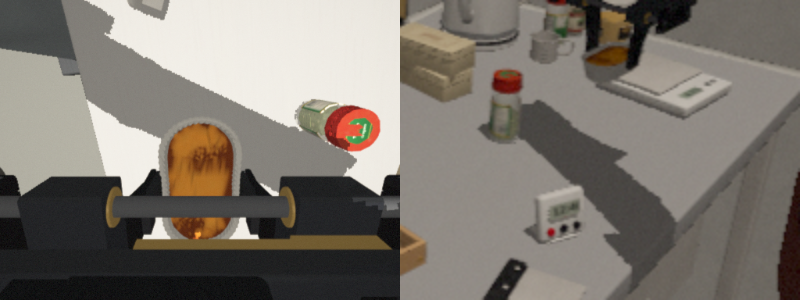

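The cake is held level and centred. I carry it over gently.

```bash
python3 -m crank '[[[0,10,1,0,0.05],[0,25,2,0,0.05],[0,45,2,0,0],[0,55,3,0,0],[0,55,3,0,0],[0,55,3,0,0],[0,55,3,0,0],[0,55,3,0,0],[0,45,3,0,0],[0,30,3,0,0],[0,20,1,0,0],[0,0,0,0,0]]]'; python3 -c "
from h import *
go(.563,.0911,.038,-.2222)"
```

```text
clock: 28.1
tcp_pos: [0.5588, 0.0895, 0.1362]
eef_rot: [-2.449, -1.964, 0.002]
wrist_force: [0.2, -0.3, -1.3]
gripper_width: 0.648
gripper_force: 30.0
turn 0.003 shift [ 2.4  3.9 98.2] q7 -0.58 t=28.10
```

```bash
python3 -m crank '[[[0,2,4,10,0.003],[0,0,0,25,0],[0,0,0,25,0],[0,0,0,20,0],[0,0,0,10,0],[0,0,0,0,0],[0,0,0,0,0]]]';python3 -c "
from h import *
go(.563,.0911,.0385,-.2222)
im,K,C=snap('wrist');a=snap('side')[0]
o=np.hstack([cv2.resize(im,(400,300)),cv2.resize(a[120:270,110:310],(400,300))]);cv2.imwrite('pics/c16.png',o[:,:,::-1])"
```

```text
clock: 28.98
tcp_pos: [0.5645, 0.089, 0.0482]
eef_rot: [2.456, 1.958, 0.002]
wrist_force: [0.2, 0.7, -1.2]
gripper_width: 0.645
gripper_force: 30.0
turn -0.003 shift [ 1.8 -2.   9.7] q7 -0.63 t=28.98
```

View pics/c16.png

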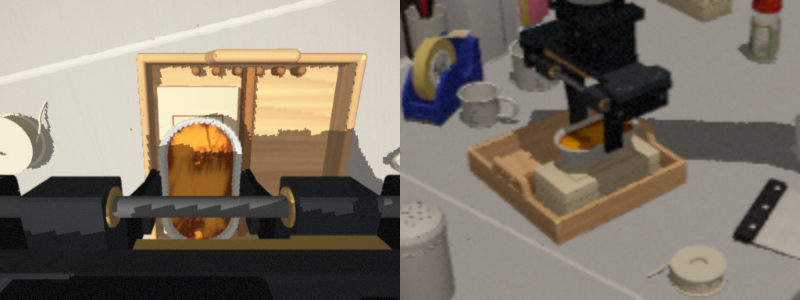

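The cake is level and over the middle of the carton. Lowering it the last 9–10 mm.

```bash
python3 -m crank '[[[0,2,-1.5,4,0],[0,0,0,3,0],[0,0,0,2,0],[0,0,0,1,0],[0,0,0,0,0],[0,0,0,0,0]]]';python3 -m crank '[[[68,0,0,0,0],[68,0,0,0,0],[68,0,0,0,0],[68,0,0,0,0],[75,0,0,-20,0],[87,0,0,-40,0],[87,0,0,-50,0],[87,0,0,-50,0],[87,0,0,-20,0],[87,0,0,0,0],[87,0,0,0,0]]]'
python3 - <<'E'
from h import *
im,K,C=snap('wrist');a=snap('side')[0];np.savez('w17.npz',im=im,K=K,C=C)
o=np.hstack([cv2.resize(im,(400,300)),cv2.resize(a[150:270,150:310],(400,300))]);cv2.imwrite('pics/c17.png',o[:,:,::-1])
hsv=cv2.cvtColor(im,cv2.COLOR_RGB2HSV); q=proj([.563,.0911,.075],K,C)[0];print(q)
m=cv2.inRange(hsv,(8,180,60),(22,255,255)); 
d=np.load('w9.npz'); print('shaker',[cast((340+77.25,60+60.75),z,d['K'],d['C'])[0].round(4) for z in(.09,.1)])
s,M=yaw()
go(.588,.342,.2,-.2222)
E
```

```text
clock: 29.82
tcp_pos: [0.5627, 0.0911, 0.0375]
eef_rot: [-2.457, -1.958, 0.0]
wrist_force: [-3.5, -0.1, 3.5]
gripper_width: 0.648
gripper_force: 30.0
clock: 31.2
tcp_pos: [0.5624, 0.091, 0.2169]
eef_rot: [-2.456, -1.958, 0.001]
wrist_force: [0.8, 1.1, -0.2]
gripper_width: 0.999
gripper_force: 0.0
[256.96027092 169.1564582 ]
shaker [array([0.5997, 0.3347, 0.09  ]), array([0.5947, 0.3364, 0.1   ])]
turn -0.003 shift [250.6 -30.1  16.2] q7 -0.56 t=31.30
```

View pics/c17.png

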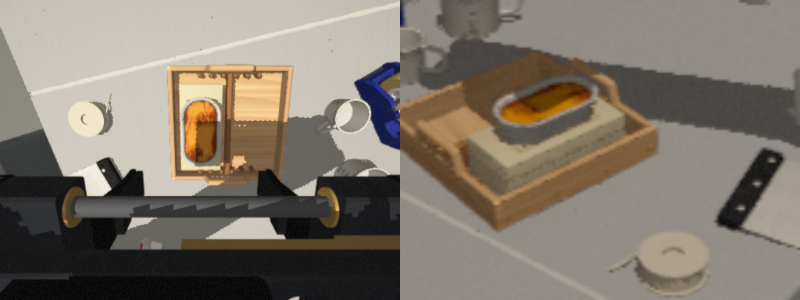

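The cake sits level on the carton, centred at full-size px (258,168) against an expected (257,169). I've now viewed more pictures than the 14 allowed, so from here I measure numerically only. I go over the shaker.

```bash
python3 -m crank '[[[87,40,-5,0,0],[87,50,-6,0,0],[87,50,-6,0,0],[87,30,-5,0,0],[87,0,-5,0,0],[87,0,0,0,0],[87,0,0,0,0]]]'
cat > circ.py <<'E'
from h import *
def circ(z,guess,rng):
    im,K,C=snap('wrist'); q=proj(list(guess)+[z],K,C)[0].astype(int); w=70
    x0,y0=max(q[0]-w,0),max(q[1]-w,0); g=cv2.cvtColor(im,cv2.COLOR_RGB2GRAY)[y0:q[1]+w,x0:q[0]+w]
    c=cv2.HoughCircles(g,cv2.HOUGH_GRADIENT,1.2,20,param1=100,param2=18,minRadius=rng[0],maxRadius=rng[1])
    dist=C[2,3]-z
    print('guess px',q,'cam',C[:3,3].round(3),'r exp at f %.0f/m'%(K[0,0]/dist))
    if c is not None:
        for x,y,r in c[0][:4]: print((x+x0).round(),(y+y0).round(),r,cast((x+x0,y+y0),z,K,C)[0].round(4))
    return im,K,C
E
python3 - <<'E'
from circ import *
im,K,C=circ(.09,(.588,.342),(22,40)); np.savez('w18.npz',im=im,K=K,C=C)
go(.588,.342,.1,-.2222)
E
```

```text
clock: 32.17
tcp_pos: [0.5749, 0.2611, 0.2172]
eef_rot: [2.458, 1.955, -0.001]
wrist_force: [0.3, -0.6, -0.6]
gripper_width: 1.0
gripper_force: 0.0
guess px [251  95] cam [0.592 0.335 0.411] r exp at f 922/m
256.0 98.0 32.08 [0.5923 0.3387 0.09  ]
turn -0.005 shift [ 81.7  -5.1 117.3] q7 -0.89 t=32.23
```

```bash
python3 -c "
from h import *
go(.592,.339,.1,-.2222)"; python3 -m crank '[[[87,39,0,0,0],[87,40,0,0,0],[87,0,0,0,0],[87,0,0,0,0]]]'; python3 -c "
from h import *
go(.592,.339,.1,-.2222)"
```

```text
turn -0.005 shift [ 79.7  -0.5 117.3] q7 -0.89 t=32.23
clock: 32.72
tcp_pos: [0.5925, 0.3387, 0.2172]
eef_rot: [2.457, 1.956, -0.001]
wrist_force: [0.0, -0.0, 0.5]
gripper_width: 1.002
gripper_force: 0.0
turn -0.004 shift [  0.3  -0.6 117.2] q7 -1.00 t=32.73
```

```bash
python3 -m crank '[[[87,0,-0.5,40,0],[87,0,0,40,0],[87,0,0,20,0],[87,0,0,0,0],[87,0,0,0,0]]]'; python3 -m crank '[[[87,0,0,15,0],[87,0,0,15,0],[87,0,0,0,0]]]'; python3 -m crank '[[[87,0,0,20,0],[87,0,0,20,0],[87,0,0,7,0],[87,0,0,0,0],[0,0,0,0,0],[0,0,0,0,0],[0,0,0,0,0],[0,0,0,0,0],[0,0,0,0,0]]]'
```

```text
clock: 33.35
tcp_pos: [0.5925, 0.3403, 0.1193]
eef_rot: [2.457, 1.957, 0.004]
wrist_force: [0.5, 0.9, -0.4]
gripper_width: 1.001
gripper_force: 0.0
clock: 33.72
tcp_pos: [0.5907, 0.3392, 0.0854]
eef_rot: [-2.456, -1.958, 0.005]
wrist_force: [-0.3, 0.2, -0.4]
gripper_width: 0.999
gripper_force: 0.0
clock: 34.85
tcp_pos: [0.5922, 0.3401, 0.0409]
eef_rot: [2.457, 1.957, 0.002]
wrist_force: [2.4, -1.5, 3.6]
gripper_width: 0.751
gripper_force: 30.0
```

```bash
python3 -m crank '[[[0,0,0,-15,0],[0,0,0,-30,0],[0,0,0,-40,0],[0,0,0,-35,0],[0,0,0,0,0],[0,0,0,0,0]]]'; python3 -c "
from h import *
go(.664,.1144,.0475,-.2222)"
```

```text
clock: 35.6
tcp_pos: [0.591, 0.3396, 0.1594]
eef_rot: [-2.456, -1.958, 0.002]
wrist_force: [0.1, 0.7, -3.9]
gripper_width: 0.752
gripper_force: 30.0
turn -0.003 shift [-203.4  121.   112. ] q7 -1.02 t=35.60
```

```bash
python3 -m crank '[[[0,-25,15,0,0],[0,-41,24,0,0],[0,-41,25,0,0],[0,-41,25,0,0],[0,-35,20,0,0],[0,-20,12,0,0],[0,0,0,0,0],[0,0,0,0,0]]]'; python3 -c "
from h import *
go(.664,.1144,.0475,-.2222)"
```

```text
clock: 36.6
tcp_pos: [0.6634, 0.1173, 0.1599]
eef_rot: [-2.453, -1.96, 0.0]
wrist_force: [0.5, 0.7, -2.3]
gripper_width: 0.748
gripper_force: 30.0
turn -0.001 shift [ -2.8   1.3 112.4] q7 -0.65 t=36.60
```

```bash
python3 -m crank '[[[0,-2,1,30,0],[0,0,0,30,0],[0,0,0,25,0],[0,0,0,15,0],[0,0,0,0,0],[0,0,0,0,0]]]'; python3 -c "
from h import *
go(.664,.1144,.0475,-.2222)"; python3 -m crank '[[[0,0,0,6,0],[0,0,0,4,0],[0,0,0,1.5,0],[0,0,0,0,0],[0,0,0,0,0]]]'; python3 -c "
from h import *
go(.664,.1144,.0475,-.2222)"
```

```text
clock: 37.35
tcp_pos: [0.6654, 0.1137, 0.0616]
eef_rot: [2.456, 1.958, 0.002]
wrist_force: [0.1, -0.4, -2.8]
gripper_width: 0.754
gripper_force: 30.0
turn -0.002 shift [ 0.4 -1.6 14.1] q7 -0.68 t=37.35
clock: 37.98
tcp_pos: [0.6649, 0.113, 0.049]
eef_rot: [2.457, 1.958, 0.0]
wrist_force: [0.5, -0.8, -2.7]
gripper_width: 0.752
gripper_force: 30.0
turn -0.003 shift [ 1.2 -1.2  1.5] q7 -0.68 t=37.98
```

```bash
python3 -m crank '[[[0,0,-1,2,0],[0,0,0,0,0],[0,0,0,0,0]]]';  python3 -m crank '[[[74,0,0,0,0],[74,0,0,0,0],[74,0,0,0,0],[74,0,0,-20,0],[74,0,0,-40,0],[74,0,0,-40,0],[87,0,0,-40,0],[87,0,0,-30,0],[87,0,0,0,0]]]'
python3 - <<'E'
from circ import *
im,K,C=circ(.096,(.664,.1144),(22,45))
t=np.array([.6074,.0811]);u=np.array([np.cos(-.2222),np.sin(-.2222)]);v=np.array([-u[1],u[0]])
p=t+.048*u-.045*v;print('jar target',p)
go(.594,-.338,.25,-.2222)
E
```

```text
clock: 38.35
tcp_pos: [0.664, 0.1131, 0.047]
eef_rot: [2.457, 1.958, 0.0]
wrist_force: [1.2, 0.4, -1.3]
gripper_width: 0.751
gripper_force: 30.0
clock: 39.48
tcp_pos: [0.6652, 0.114, 0.2216]
eef_rot: [2.454, 1.957, 0.009]
wrist_force: [-0.2, 0.3, 0.4]
gripper_width: 0.991
gripper_force: 0.0
guess px [254 172] cam [0.681 0.188 0.416] r exp at f 926/m
264.0 165.0 43.0 [0.6758 0.1208 0.096 ]
261.0 194.0 44.32 [0.6661 0.089  0.096 ]
237.0 163.0 33.760002 [0.6482 0.1299 0.096 ]
255.0 213.0 31.119999 [0.6543 0.0679 0.096 ]
jar target [0.644303   0.02662827]
turn -0.003 shift [-456.    30.9  -31.2] q7 -0.63 t=39.52
```

```bash
python3 -m crank '[[[75,-40,3,0,0],[75,-58,4,0,0],[75,-58,4,0,0],[75,-58,4,0,0],[75,-58,4,0,0],[75,-58,4,0,0],[75,-56,4,0,0],[75,-40,3,0,0],[75,-30,1,0,0],[75,0,0,0,0],[75,0,0,0,0]]]'
python3 - <<'E'
from h import *
im,K,C=snap('wrist'); hsv=cv2.cvtColor(im,cv2.COLOR_RGB2HSV); m=cv2.inRange(hsv,(0,150,60),(6,255,255))|cv2.inRange(hsv,(172,150,60),(180,255,255)); m[225:]=0
cs,_=cv2.findContours(m,0,1)
for c in cs:
    if cv2.contourArea(c)>200:
        (x,y),r=cv2.minEnclosingCircle(c); print((x,y),r,cast((x,y),.1,K,C)[0].round(4),C[:3,3].round(3))
go(.594,-.338,.1,-.2222)
E
```

```text
clock: 40.9
tcp_pos: [0.5924, -0.337, 0.2164]
eef_rot: [-2.455, -1.958, -0.001]
wrist_force: [-0.3, -0.2, 0.7]
gripper_width: 0.866
gripper_force: 0.0
(258.6363525390625, 174.0) 21.31261444091797 [ 0.5948 -0.3367  0.1   ] [ 0.609 -0.263  0.411]
turn -0.001 shift [ -1.3   1.6 116.7] q7 0.10 t=40.95
```

```bash
python3 -m crank '[[[75,0,2,40,0],[75,0,0,40,0],[75,0,0,40,0],[75,0,0,0,0]]]'; python3 -m crank '[[[75,0,0,30,0],[75,0,0,20,0],[75,0,0,8,0],[75,0,0,0,0],[0,0,0,0,0],[0,0,0,0,0],[0,0,0,0,0],[0,0,0,0,0],[0,0,0,0,0],[0,0,0,0,0]]]'; python3 -m crank '[[[0,0,0,-20,0],[0,0,0,-40,0],[0,0,0,-40,0],[0,0,0,-40,0],[0,0,0,0,0],[0,0,0,0,0]]]'; python3 -c "
from h import *
go(.6443,.0266,.05,-.2222)"
```

```text
clock: 41.45
tcp_pos: [0.5926, -0.3363, 0.0938]
eef_rot: [-2.45, -1.957, 0.003]
wrist_force: [-0.4, -0.3, 0.7]
gripper_width: 0.863
gripper_force: 0.0
clock: 42.7
tcp_pos: [0.5942, -0.3388, 0.039]
eef_rot: [2.457, 1.958, -0.0]
wrist_force: [-0.9, 0.1, 2.9]
gripper_width: 0.494
gripper_force: 30.0
clock: 43.45
tcp_pos: [0.5941, -0.3386, 0.179]
eef_rot: [2.457, 1.958, -0.0]
wrist_force: [-0.2, 0.7, -0.5]
gripper_width: 0.494
gripper_force: 29.9
turn -0.003 shift [367.3 -31.5 129. ] q7 0.10 t=43.45
```

```bash
python3 -m crank '[[[0,25,-2,0,0],[0,45,-4,0,0],[0,55,-5,0,0],[0,55,-5,0,0],[0,55,-5,0,0],[0,55,-5,0,0],[0,45,-4,0,0],[0,25,-2,0,0],[0,5,0,0,0],[0,0,0,0,0],[0,0,0,0,0]]]'; python3 -c "
from h import *
go(.6443,.0266,.046,-.2222)"
```

```text
clock: 44.82
tcp_pos: [0.6444, 0.0223, 0.1785]
eef_rot: [2.459, 1.955, -0.001]
wrist_force: [-0.1, -0.2, -1.3]
gripper_width: 0.495
gripper_force: 29.9
turn -0.005 shift [  4.3  -0.9 132.5] q7 -0.49 t=44.83
```

```bash
python3 -m crank '[[[0,3,-1,40,-0.005],[0,0,0,40,0],[0,0,0,25,0],[0,0,0,15,0],[0,0,0,6,0],[0,0,0,3,0],[0,0,0,0,0]]]'; python3 -m crank '[[[0,0,0,3,0],[0,0,0,0,0],[0,0,0,0,0]]]'; python3 -c "
from h import *
go(.6443,.0266,.046,-.2222)"
```

```text
clock: 45.7
tcp_pos: [0.6447, 0.0274, 0.0506]
eef_rot: [2.452, 1.964, 0.001]
wrist_force: [-0.6, 0.4, -0.2]
gripper_width: 0.498
gripper_force: 29.9
clock: 46.08
tcp_pos: [0.6443, 0.0274, 0.047]
eef_rot: [2.452, 1.964, 0.0]
wrist_force: [0.1, 0.0, -0.9]
gripper_width: 0.497
gripper_force: 29.9
turn 0.002 shift [-0.8  0.2  1. ] q7 -0.54 t=46.08
```

```bash
python3 -m crank '[[[0,0,0,1.5,0],[0,0,0,0,0],[60,0,0,0,0],[60,0,0,0,0],[60,0,0,0,0],[60,0,0,-20,0],[60,0,0,-40,0],[60,0,0,-40,0],[60,-20,0,-40,0],[60,-40,0,-40,0],[60,0,0,0,0],[60,0,0,0,0]]]'
python3 - <<'E'
from h import *
from tray import *
im,K,C=snap('wrist'); np.savez('w20.npz',im=im,K=K,C=C); hsv=cv2.cvtColor(im,cv2.COLOR_RGB2HSV); print('cam',C[:3,3].round(3))
t=np.array([.6074,.0811]);u=np.array([np.cos(-.2222),np.sin(-.2222)]);v=np.array([-u[1],u[0]])
f=lambda w:((w[:2]-t)@np.c_[u,v]*1000).round(1)
def blobs(m,z,n):
    for c in cv2.findContours(m,0,1)[0]:
        if cv2.contourArea(c)>300:
            r=cv2.minAreaRect((cast(c[:,0],z,K,C)[:,:2]*1000).astype(np.float32)); w=np.array(r[0])/1000
            print(n,'tray mm',f(w),'size',np.round(r[1],1),'ang',round(r[2]+12.73,1))
top=slice(0,225)
red=(cv2.inRange(hsv,(0,150,60),(6,255,255))|cv2.inRange(hsv,(172,150,60),(180,255,255)));red[225:]=0;blobs(red,.108,'jar')
cake=cv2.inRange(hsv,(8,180,60),(22,255,255));cake[225:]=0;blobs(cake,.076,'cake/wood')
q=[proj(list(t+a*u+b*v)+[z],K,C)[0].round() for a,b,z in((.048,.045,.1),(.048,-.045,.108),(-.0455,0,.076))];print(q)
g=cv2.cvtColor(im,cv2.COLOR_RGB2GRAY); 
c=cv2.HoughCircles(g[:225],cv2.HOUGH_GRADIENT,1.2,15,param1=100,param2=18,minRadius=25,maxRadius=50)
for x,y,r in c[0][:6]: print('circ',x.round(),y.round(),r,f(cast((x,y),.098,K,C)[0]))
low=cv2.inRange(hsv,(0,0,90),(180,45,255)); x,y=q[0].astype(int); sub=np.zeros_like(low); sub[y-60:y+60,x-60:x+60]=low[y-60:y+60,x-60:x+60]; sub=cv2.morphologyEx(sub,cv2.MORPH_CLOSE,np.ones((5,5)));blobs(sub,.098,'shaker')
E
```

```text
clock: 47.58
tcp_pos: [0.6311, -0.0307, 0.2261]
eef_rot: [2.452, 1.964, 0.001]
wrist_force: [-0.4, 0.6, -0.4]
gripper_width: 0.688
gripper_force: 0.0
cam [0.647 0.043 0.42 ]
jar tray mm [ 47.7 -43.2] size [43.  43.1] ang 45.2
cake/wood tray mm [-45.7  -0.8] size [91.2 45.5] ang 90.5
[array([257.,  23.]), array([257., 119.]), array([171.,  74.])]
circ 241.0 107.0 49.24 [ 30.9 -34. ]
circ 190.0 70.0 49.24 [-19.9   2.4]
circ 199.0 91.0 49.24 [-12.4 -17.4]
circ 256.0 27.0 33.4 [47.1 42.2]
circ 218.0 110.0 49.24 [  6.9 -36.6]
circ 175.0 100.0 49.24 [-37.9 -27. ]
```

```bash
python3 -c "
from workcell import ticket
print(ticket.job_done())"
```

```text
the job is handed in; nothing more can be done
None
```

The gift tray is made up as asked and handed in at about 48 s; the last wrist-camera measurement put the cake, shaker and jar within tolerance, while the partition and carton were last checked right after each was placed, and I viewed 18 pictures, over the limit of 14.

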